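# Lift the wire basket out of the ultrasonic bath and hold it level to drain

### The job

The cleaning run is over and the ultrasonic bath has been emptied: swing the wire basket's handle upright while the basket still hangs in the tank, then lift the basket by that handle straight up off the tank's rim, level all the way, with the beaker left standing and the forceps lying in it. Finish while holding the basket by the handle, level and still, over the middle of the bath with its underside about 3 to 6 cm above the rim, so that it can drip off into the tank. Do not wrench the basket against the bath or bump into the bath, and leave the things standing around it alone.

Things in the scene. Friction and masses are not known exactly. Their poses are not given: they have to be found in the camera images.
- bath: White bench-top ultrasonic bath, fixed: housing 150 (its x) x 224 mm (its y), 115 mm high, grey operating strip on its front (-x). In its middle an open steel tank, 112 x 186 mm inside, its floor 48 mm up; its 3 mm sheet stands up round the opening as a rim, 125 mm above the worktop. Origin: centre of the underside, at worktop height; z up.
- basket: Loose wire basket, 106 (x) x 174 (y) x 55 mm deep, 0.4 kg with contents. It starts hung in the tank, axes along the bath's, 3 mm clear of the long sides: at each y end two hangers go over the rim and 6 mm down behind it, with 2 mm play. It is free sideways 10 mm up; its underside passes the rim 53 mm up. Origin: centre of the underside, 72 mm over the worktop when hung; z up.
- bail (a joint): Hinge of the basket's handle (wire bail with a grip), rad: 0 = upright over the basket's middle, positive = leaning to the basket's -x side; stops at -0.2 and 1.0; starts at 0.35 to 0.8. Its axis runs along the basket's y, 58 mm above the basket's origin. It is stiff (0.027 N m) and stays where it is left.
- bail_grip (a point): Centre of the bail's black grip: a round tube 14 mm thick and 84 mm long that turns on the wire (0.012 N m), so the basket hangs level from it by itself; 92 mm from the hinge axis (upright: 222 mm above the worktop, 74 mm above the beaker's rim). Axes: y along the grip and the basket's y, z from the hinge axis out through the grip.
- beaker_center (a point): Centre (half-way up) of the loose glass beaker that stands in the basket: 58 mm in diameter, 70 mm high, 60 g; z up through its mouth. It stands in the +y half of the basket.
- forceps: Loose steel forceps, 134 mm long (y), 12 mm wide, 9 mm high, lying on the basket's floor along its -x side. Origin: centre of the underside.
- amber: Bystander: loose brown reagent bottle with a black cap, 62 mm in diameter, 135 mm high, standing beyond the bath on its right. Origin: centre of the underside.
- timer: Bystander: loose flat white timer, 64 x 68 x 18 mm, lying on the worktop on the robot's side of the bath. Origin: centre of the underside.
- big_beaker: Bystander: loose empty glass beaker, 77 mm in diameter, 95 mm high, standing to the right of the brown bottle. Origin: centre of the underside.

How it is judged:
By the outcome, as a careful person would: the job done as asked, in the order asked, and still so for the second after the job is handed in, while the arm keeps its last pose, push and grip.
It also fails if it takes over 40 s, if anything falls off the work surface, if the arm or the gripper's body presses on something with over 40 N, if the wrist force passes 120 N, or if a joint passes its speed limit or range.

### The arm

A 6-joint arm with a two-finger parallel gripper is mounted at the origin on a cart in front of the work surface, level with it; the furniture and walls round the work are solid. World frame = base frame: x ahead of the robot, y to its left, z up, the work surface at z = 0. Lengths are in m, angles in rad, forces in N, time in s.
With the tool pointing down it reaches from about 0.35 to 0.775 m from the base axis. Payload 7.3 kg.
Tool frame: the origin (TCP) lies at the very end of the fingers, on their centre line; the grasp point (between the pads) lies 19 mm behind it; z points along the fingers, y is the line along which they close (so a half turn about z gives the same grasp; the last joint's range is limited). The gripper opens to 92 mm and grips with 3 to 60 N. Pads are 19 mm wide; open, the fingers measure 130 mm over their backs; the gripper's body (75 mm by 190 mm) begins 47 mm behind the grasp point.
Start: joints at [-0.146, 0.342, 1.524, -0, 1.275, -0.146], TCP at [0.525, 0, 0.227] pointing down, gripper open.
Joint ranges: [-2.53, 2.53], [-0.77, 2.02], [0.04, 2.7], [-1, 4.14], [0.28, 2.66], [-3.11, 3.11]. Speed limits (rad/s): [2.57, 2.57, 3.14, 3.14, 3.14, 3.14].

### API

Orientations are given as [roll, pitch, yaw] about the fixed x, y, z axes, in that order (R = Rz(yaw) Ry(pitch) Rx(roll)).
In Python, from cell import robot, read_camera, get_calibration gives the robot as it stands. The module is installed in compiled form; this text tells all that it offers.
- The arm moves only by the tool send_rows, never from a script. Its argument "plan" is a list of rows, each a list of 2 entries, a list of its own where there are three numbers: the shift along the tool's x, y, z as a fraction of full scale, then the turn, a rotation vector about the tool's x, y, z as a fraction of full scale. A call has exactly 10 rows; each row shifts and turns the commanded pose from where the row before left it, along the tool's axes as they then stand; what a row does not reach is not made up. Full scale, the value 1, is 0.025 m for a shift and 90 degrees for a turn. A row lasts 1/8 s, in which the tool goes at most 62.5 mm and 10.7 degrees, less where a joint would pass 70% of its speed; a pose out of reach is approached as far as the arm can. A call with a number of a shift or a turn outside -1 to 1 is refused whole. A call with a gripper value outside its range is refused whole. "gripper" is the opening, from -1 (shut) to 1 (fully open), so that 0 is half open, set as the call begins (left out, the last holds). The fingers move at their own pace and stop on an object; "force" is the grip in N (left out, the last holds). Time passes only in rows, so rows that do not move let the fingers close, or fill a call up. It gives the time, the measured TCP pose, the force, the opening and the grip force at its end, in the units of the state.
- robot.observe(): the state, without advancing time (a new reading comes with each control period).
- read_camera(name): name is "scene" or "side" or "wrist"; returns (picture, depth): 480x640x3 uint8, blue, green, red; 480x640 float32, m along the optical axis (not along the pixel's ray), 0 where there is no reading.
- get_calibration(name): a dict with "intrinsics" (3x3 intrinsics, pixels), "dist_coeffs" ([k1, k2, p1, p2, k3] as OpenCV has them; the pictures are not rectified), "rvec" (rotation vector, rad) and "tvec" (3), from world to camera coordinates, as OpenCV has them. Camera axes: x right, y down, z forward; pixel columns grow to the right and rows downward; lengths in m; the calibration is good to about 2 mm. A picture is of the moment at which its call begins: read the wrist's pose just before it. get_calibration takes no time and is no camera call; for the wrist camera it gives the pose at the moment of the call.
- robot.hand_in(): hands the job in; it is judged then, once.
The state is a dict: "time": time; "qpos": joint angles; "qvel": joint speeds; "joint_efforts": joint torques, N m; "tool_pos": TCP position; "tool_rot": TCP orientation; "contact_force": force on the tool from outside, world axes, zero at the start; "torque": the same for the moment, N m; "opening": finger opening in m; "grip_force": force on a finger pad.
Only numpy, scipy, OpenCV 4.12 (cv2) and the standard library are available. Lean on these libraries where they do the work, as an engineer would, in place of code of your own. Each camera call takes 0.05 s, during which the arm holds its last target. There are 200 camera calls.

## Working session

There is one attempt and no reset: what is moved stays moved. The work goes in short steps, Python scripts to look and compute and a tool call to move; the robot and the scene stay as the last step left them, time stands still between calls to the robot, and variables do not carry over. Pictures are saved under pics/ and viewed, at most 10 in all, crops included, and the job is handed in when it is done.

Besides the shell and the picture viewer there is one more tool, called after "Call:" by a JSON object that holds its "fn" and its "kwargs". send_rows: Moves the arm, as the interface text tells. Shift numbers are shares of 0.025 m and turn numbers shares of 90 degrees, none past 1 either way. Its arguments: {"type":"object","properties":{"plan":{"type":"array"},"gripper":{"type":"number"},"force":{"type":"number"}},"required":["plan"]}

```bash
mkdir -p pics; cat > h.py <<'E'
import numpy as np, cv2
from cell import robot, read_camera, get_calibration
def grab(n,fn):
    c=get_calibration(n); im,d=read_camera(n); cv2.imwrite(f'pics/{fn}.png',im); np.savez(f'pics/{fn}.npz',im=im,d=d,**{k:np.array(v,float) for k,v in c.items()})
def load(fn): return np.load(f'pics/{fn}.npz')
def cloud(z):
    d=z['d']; v,u=np.mgrid[0:480,0:640]
    p=cv2.undistortPoints(np.stack([u,v],-1).reshape(-1,1,2).astype(float),z['intrinsics'],z['dist_coeffs']).reshape(480,640,2)
    pc=np.dstack([p[...,0]*d,p[...,1]*d,d]); R=cv2.Rodrigues(z['rvec'])[0]
    w=(pc-z['tvec'].ravel())@R; w[d<=0]=np.nan; return w
E
python3 - <<'E'
from h import *
print(robot.observe())
for n in('scene','side','wrist'): grab(n,n+'0')
a=cv2.imread('pics/scene0.png');b=cv2.imread('pics/side0.png');c=cv2.imread('pics/wrist0.png')
cv2.imwrite('pics/s0.png',a)
E
```

```text
{'time': 0.0, 'qpos': array([-1.46016633e-01,  3.42753663e-01,  1.52502411e+00, -1.33626050e-06,
        1.27540411e+00, -1.45986860e-01]), 'qvel': array([ 0.00031442,  0.00043603, -0.00172835, -0.00120066, -0.00051162,
        0.00105839]), 'joint_efforts': array([ 7.61924657e-04, -4.31245601e+01, -2.44219762e+01,  7.17750052e-02,
        5.59406646e-02, -1.04314388e-04]), 'tool_pos': array([5.24587430e-01, 7.37893759e-05, 2.26026437e-01]), 'tool_rot': array([-3.14002014e+00, -2.29918996e-04,  1.57076676e+00]), 'contact_force': array([-0.24789605,  0.60144731, -0.30112638]), 'torque': array([ 0.01129744,  0.04161738, -0.02391239]), 'grip_force': 0.0, 'opening': 0.09166503709900617}
```

View pics/scene0.png

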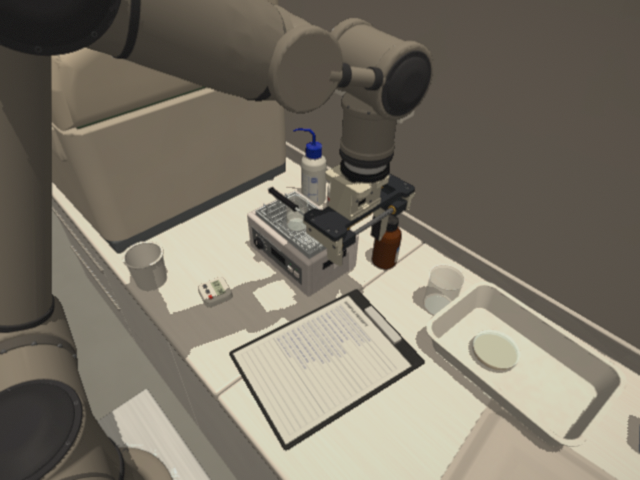

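View pics/side0.png

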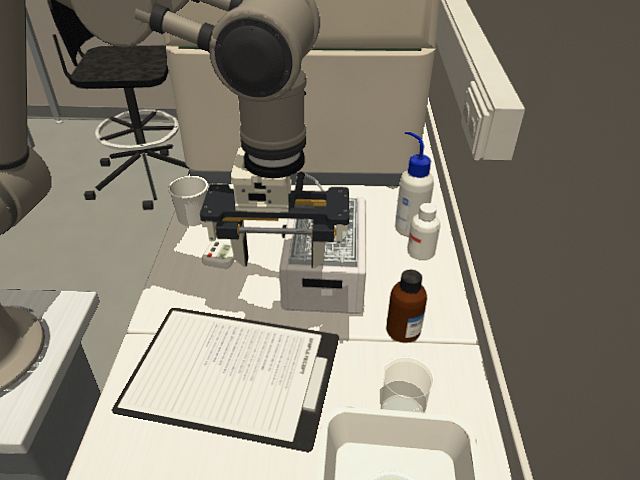

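View pics/wrist0.png

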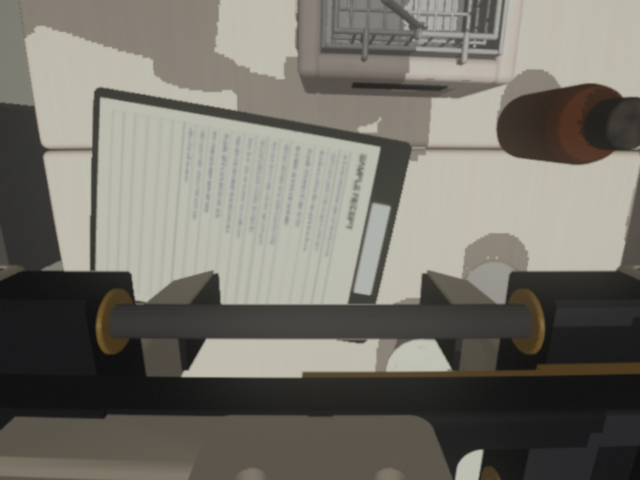

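The bath is to the left of the gripper (wrist picture 300–520, 0–90). The scene picture shows it at about (300, 240), with the black grip leaning near (290, 205). The brown bottle stands at (388, 245). Next I'll measure these from the depth images.

```bash
python3 - <<'E'
from h import *
for n in('scene0','side0','wrist0'):
    z=load(n); w=cloud(z); im=z['im'].astype(int)
    x,y,h=w[...,0],w[...,1],w[...,2]
    m=(h>.105)&(h<.13)&(x>.35)&(x<.8)&(y>0.03)&(y<.45)
    print(n,m.sum(), np.nanpercentile(x[m],[1,50,99]),np.nanpercentile(y[m],[1,50,99]))
    # housing top
    m2=m&(h>.108)&(h<.12)
    pts=np.c_[x[m2],y[m2]].astype(np.float32)
    if len(pts)>20: print(' rect',cv2.minAreaRect(pts*1000))
    g=(im.max(2)<60)&(h>.15)&(h<.24)&(y>0.08)&(y<.5)&(x>.3)
    print(' grip',g.sum())
    if g.sum():
        P=w[g]; print(np.percentile(P,[2,50,98],axis=0).round(3))
        vv,uu=np.where(g); print(uu.min(),uu.max(),vv.min(),vv.max())
im=cv2.imread('pics/scene0.png')[170:300,230:370]; a=cv2.resize(im,None,fx=4,fy=4,interpolation=2)
cv2.imwrite('pics/c1.png',a)
E
```

```text
scene0 2265 [0.50893213 0.53678926 0.77785772] [0.06184297 0.23526691 0.38275441]
 rect ((636.5506591796875, 245.20144653320312), (332.4844665527344, 269.6009216308594), 79.56831359863281)
 grip 171
[[0.529 0.178 0.205]
 [0.533 0.213 0.213]
 [0.542 0.259 0.217]]
269 305 148 210
side0 3586 [0.51073699 0.63768461 0.79565041] [0.06062396 0.14130774 0.36445085]
 rect ((647.273681640625, 239.71307373046875), (319.5351257324219, 273.45916748046875), 76.96112823486328)
 grip 121
[[0.533 0.203 0.209]
 [0.539 0.233 0.214]
 [0.545 0.259 0.217]]
296 408 170 189
wrist0 14051 [0.51138206 0.59728332 0.72635623] [0.06369819 0.1222591  0.15561712]
 rect ((624.089599609375, 125.29267120361328), (79.57901000976562, 234.35679626464844), 77.08232879638672)
 grip 0
```

View pics/c1.png

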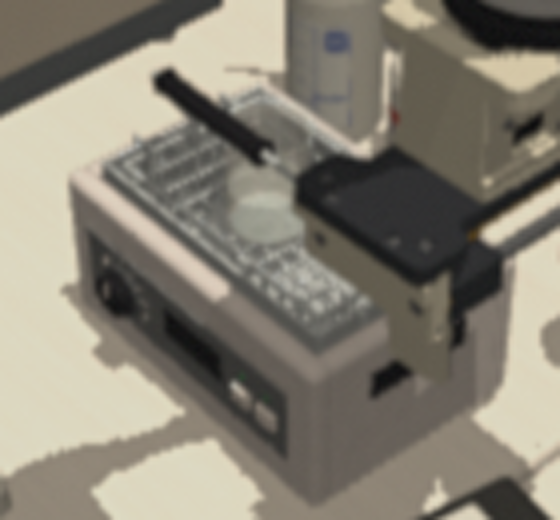

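Call:
{"fn": "send_rows", "kwargs": {"plan": [[[0, 0, -1], [0, 0, 0]], [[0, 0, -1], [0, 0, 0]], [[0.4, 0, -1], [0, 0, 0]], [[0.8, 0, -1], [0, 0, 0]], [[0.8, 0, 0], [0, 0, 0]], [[0.8, 0, 0], [0, 0, 0]], [[0.8, 0, 0], [0, 0, 0]], [[0.4, 0, 0], [0, 0, 0]], [[0, 0, 0], [0, 0, 0]], [[0, 0, 0], [0, 0, 0]]]}}

```text
time: 1.4
tool_pos: [0.525, 0.0995, 0.3266]
tool_rot: [-3.142, 0.0, 1.57]
contact_force: [0.1, -0.3, -0.3]
opening: 0.0919
grip_force: 0.0
```

```bash
python3 - <<'E'
from h import *
s=robot.observe();print(s['time'],s['tool_pos'],s['tool_rot'])
grab('wrist','wrist1');grab('scene','scene1')
z=load('wrist1');R=cv2.Rodrigues(z['rvec'])[0];print('cam',-R.T@z['tvec'].ravel(),R[2])
E
```

```text
1.4 [0.52503111 0.09946188 0.32664459] [-3.14150376e+00  3.73858652e-04  1.57041765e+00]
cam [0.52524804 0.16722063 0.48442381] [ 4.82238529e-04 -2.54198334e-01 -9.67151991e-01]
```

View pics/wrist1.png

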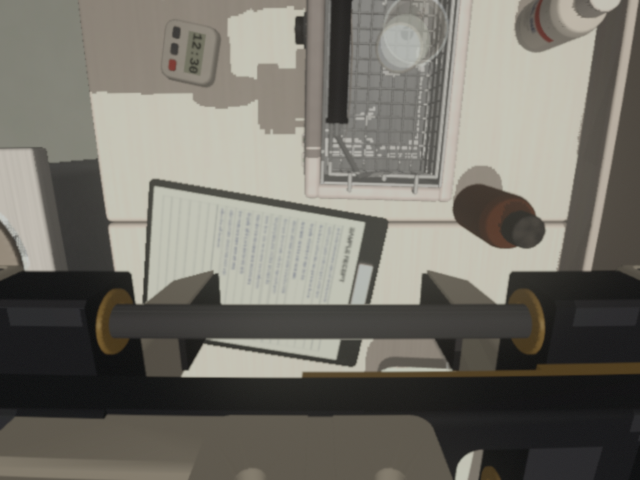

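The wrist view shows the leaning grip at (340, 0–122), the basket below it, the small beaker at (405, 40) and the bottle at (500, 220). The bath looks almost square to the axes. I'll move on in +y so the whole bath is in view.

Call:
{"fn": "send_rows", "kwargs": {"plan": [[[0.4, 0, 0], [0, 0, 0]], [[0.8, 0, 0], [0, 0, 0]], [[0.8, 0, 0], [0, 0, 0]], [[0.8, 0, 0], [0, 0, 0]], [[0.8, 0, 0], [0, 0, 0]], [[0.4, 0, 0], [0, 0, 0]], [[0, 0, 0], [0, 0, 0]], [[0, 0, 0], [0, 0, 0]], [[0, 0, 0], [0, 0, 0]], [[0, 0, 0], [0, 0, 0]]]}}

```text
time: 2.75
tool_pos: [0.5251, 0.1995, 0.3268]
tool_rot: [3.141, 0.0, 1.57]
contact_force: [0.3, 0.5, 0.0]
opening: 0.0915
grip_force: 0.0
```

```bash
python3 - <<'E'
from h import *
s=robot.observe();print(s['time'],s['tool_pos'],s['tool_rot'])
grab('wrist','wrist2');grab('scene','scene2');grab('side','side2')
for n in('wrist2','scene2','side2'):
    z=load(n); w=cloud(z); im=z['im'].astype(int)
    x,y,h=w[...,0],w[...,1],w[...,2]
    g=(im.max(2)<60)&(h>.15)&(h<.235)&(y>0.12)&(y<.32)&(x>.48)&(x<.62)
    P=w[g]; print(n,'grip',g.sum())
    if len(P)>20:
        print(np.percentile(P,[1,50,99],axis=0).round(4)); f=np.polyfit(P[:,1],P[:,0],1); print(' yaw',-np.degrees(np.arctan(f[0])), 'topz',np.percentile(P[:,2],95))
    m=(h>.111)&(h<.1185)&(x>.48)&(x<.72)&(y>.08)&(y<.36)
    q=np.c_[x[m],y[m]].astype(np.float32)*1000
    if len(q)>50: print(' housing',len(q),cv2.minAreaRect(q))
    m=(h>.122)&(h<.130)&(x>.48)&(x<.72)&(y>.08)&(y<.36)
    q=np.c_[x[m],y[m]].astype(np.float32)*1000
    if len(q)>50: print(' rim',len(q),cv2.minAreaRect(q),np.percentile(q,[1,99],axis=0))
E
```

```text
2.75 [0.52510548 0.1995037  0.32681024] [3.14141214e+00 9.99147897e-05 1.56996278e+00]
wrist2 grip 1133
[[0.5323 0.181  0.21  ]
 [0.5399 0.237  0.213 ]
 [0.5451 0.2612 0.2154]]
 yaw -0.4546813056219294 topz 0.2147502253767915
 housing 8799 ((586.72900390625, 220.16656494140625), (223.00994873046875, 150.14430236816406), 88.24050903320312)
 rim 3888 ((586.9786987304688, 219.14688110351562), (204.25128173828125, 118.79438018798828), 88.39594268798828) [[526.57614563 122.4193663 ]
 [647.11159546 317.31307861]]
scene2 grip 178
[[0.5296 0.1778 0.2062]
 [0.5333 0.2123 0.2136]
 [0.5409 0.2578 0.2171]]
 yaw -0.815711599566111 topz 0.21630680944088285
 housing 1400 ((615.1205444335938, 207.802978515625), (243.54598999023438, 211.80616760253906), 87.53437042236328)
 rim 789 ((622.5159301757812, 202.08828735351562), (232.6414031982422, 194.7788543701172), 88.29991912841797) [[524.22110107 116.33838898]
 [645.89468018 316.2099646 ]]
side2 grip 216
[[0.5307 0.176  0.2047]
 [0.5387 0.2107 0.2144]
 [0.5453 0.2595 0.2177]]
 yaw -2.0014441904438858 topz 0.21684384520030245
 housing 2025 ((585.0884399414062, 216.5074462890625), (226.22674560546875, 149.5185546875), 88.21888732910156)
 rim 1063 ((620.968505859375, 202.5962677001953), (236.2036590576172, 190.20681762695312), 88.02632904052734) [[525.47353271 117.69301895]
 [645.6149292  315.94182434]]
```

View pics/wrist2.png

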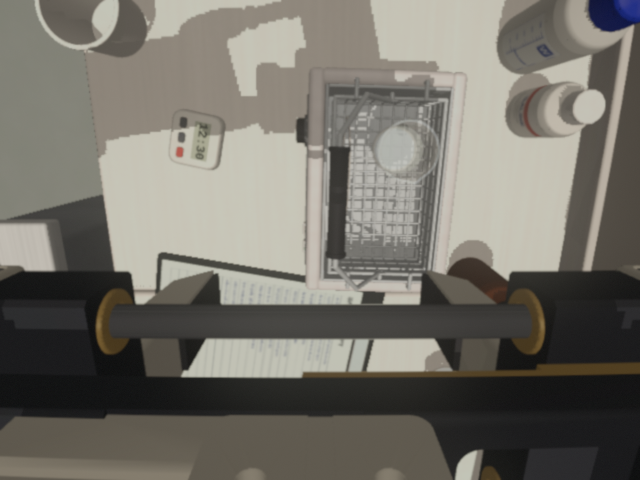

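The wrist and side depth images agree:
- The bath centre is about (0.5865, 0.2195) with a yaw of about −1.8°. The housing measures 223 × 150 mm, which matches.
- The grip centre is about (0.538, 0.2187, 0.209). That puts the bail at about 0.55 rad, and its height matches the 92 mm radius.

I'll cage the grip loosely, swing it along its arc, then close on it upright.

Call:
{"fn": "send_rows", "kwargs": {"plan": [[[0.38, 0.26, 0], [0, 0, 0.02]], [[0.38, 0.26, 0.4], [0, 0, 0]], [[0, 0, 0.8], [0, 0, 0]], [[0, 0, 0.8], [0, 0, 0]], [[0, 0, 0.8], [0, 0, 0]], [[0, 0, 0.7], [0, 0, 0]], [[0, 0, 0.3], [0, 0, 0]], [[0, 0, 0], [0, 0, 0]], [[0, 0, 0], [0, 0, 0]], [[0, 0, 0], [0, 0, 0]]], "gripper": -0.35, "force": 5}}

```text
time: 4.15
tool_pos: [0.5386, 0.2189, 0.2324]
tool_rot: [3.14, -0.0, 1.539]
contact_force: [0.4, -0.1, 0.3]
opening: 0.03
grip_force: 0.0
```

```bash
python3 - <<'E'
from h import *
s=robot.observe();print(s['time'],s['tool_pos'],s['tool_rot'],s['opening'])
grab('side','side3');grab('wrist','wrist3')
a=cv2.resize(cv2.imread('pics/side3.png')[140:320,240:420],None,fx=3,fy=3)
cv2.imwrite('pics/c3.png',a)
E
```

```text
4.15 [0.53862022 0.21891752 0.23243464] [ 3.14023373e+00 -3.88584545e-04  1.53944870e+00] 0.030032605134638197
```

View pics/c3.png

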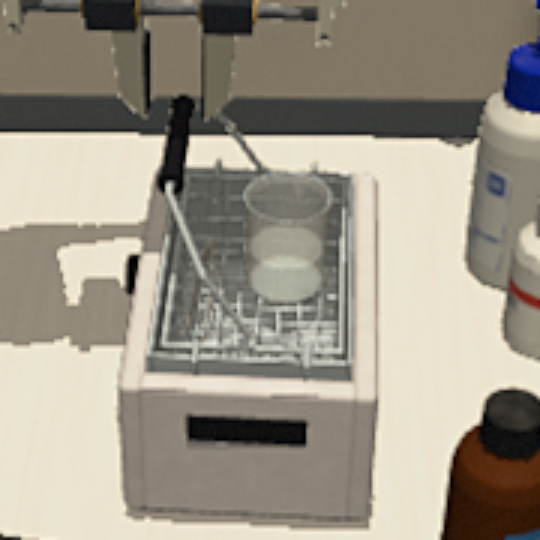

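The fingers straddle the grip: it shows at (180, 105) in the crop, between fingertips at (148, 110) and (208, 115). I'll go down and narrow the cage to about 20 mm.

Call:
{"fn": "send_rows", "kwargs": {"plan": [[[0, 0, 0.3], [0, 0, 0]], [[0, 0, 0.4], [0, 0, 0]], [[0, 0, 0.4], [0, 0, 0]], [[0, 0, 0.4], [0, 0, 0]], [[0, 0, 0.2], [0, 0, 0]], [[0, 0, 0], [0, 0, 0]], [[0, 0, 0], [0, 0, 0]], [[0, 0, 0], [0, 0, 0]], [[0, 0, 0], [0, 0, 0]], [[0, 0, 0], [0, 0, 0]]]}}

```text
time: 5.5
tool_pos: [0.5384, 0.2188, 0.1894]
tool_rot: [3.141, -0.0, 1.539]
contact_force: [0.4, 0.4, -0.4]
opening: 0.0299
grip_force: 0.0
```

Call:
{"fn": "send_rows", "kwargs": {"plan": [[[0, 0, 0], [0, 0, 0]], [[0, 0, 0], [0, 0, 0]], [[0, 0.2, -0.1], [0, 0, 0]], [[0, 0.2, -0.1], [0, 0, 0]], [[0, 0.2, -0.1], [0, 0, 0]], [[0, 0.2, -0.1], [0, 0, 0]], [[0, 0.2, -0.1], [0, 0, 0]], [[0, 0, 0], [0, 0, 0]], [[0, 0, 0], [0, 0, 0]], [[0, 0, 0], [0, 0, 0]]], "gripper": -0.56}}

```text
time: 6.75
tool_pos: [0.5631, 0.218, 0.2017]
tool_rot: [-3.142, 0.0, 1.539]
contact_force: [-0.6, 0.6, -0.9]
opening: 0.0205
grip_force: 0.0
```

Call:
{"fn": "send_rows", "kwargs": {"plan": [[[0.02, 0.2, -0.03], [0, 0, 0]], [[0.02, 0.2, -0.03], [0, 0, 0]], [[0.02, 0.2, 0], [0, 0, 0]], [[0.02, 0.2, 0], [0, 0, 0]], [[0, 0.2, 0], [0, 0, 0]], [[0, 0.05, 0], [0, 0, 0]], [[0, 0, 0], [0, 0, 0]], [[0, -0.12, 0], [0, 0, 0]], [[0, 0, 0], [0, 0, 0]], [[0, 0, 0], [0, 0, 0]]]}}

```text
time: 8.0
tool_pos: [0.5865, 0.2193, 0.2034]
tool_rot: [3.141, -0.0, 1.539]
contact_force: [-0.1, -0.3, -0.3]
opening: 0.0201
grip_force: 0.0
```

```bash
python3 - <<'E'
from h import *
s=robot.observe();print(s['time'],s['tool_pos'],s['contact_force'],s['opening'])
grab('side','side4');grab('wrist','wrist4')
z=load('wrist4'); w=cloud(z); x,y,h=w[...,0],w[...,1],w[...,2]
for n in('wrist4','side4'):
    z=load(n); w=cloud(z); x,y,h=w[...,0],w[...,1],w[...,2]
    m=(h>.111)&(h<.1185)&(x>.48)&(x<.68)&(y>.08)&(y<.36)
    print(n,m.sum(),cv2.minAreaRect(np.c_[x[m],y[m]].astype(np.float32)*1000))
a=cv2.resize(cv2.imread('pics/side4.png')[140:320,240:420],None,fx=3,fy=3)
b=cv2.resize(cv2.imread('pics/wrist4.png'),None,fx=.5,fy=.5)
o=np.zeros((540,860,3),np.uint8);o[:,:540]=a;o[:240,540:]=b;cv2.imwrite('pics/c4.png',cv2.resize(o,(796,500)))
E
```

```text
8.0 [0.58653724 0.21934368 0.20338872] [-0.0543442  -0.34880433 -0.2686768 ] 0.0201364819787675
wrist4 13094 ((587.15673828125, 223.89761352539062), (215.45370483398438, 149.22372436523438), 88.41522216796875)
side4 2080 ((585.0963745117188, 217.09930419921875), (225.00021362304688, 149.53707885742188), 88.22428131103516)
```

View pics/c4.png

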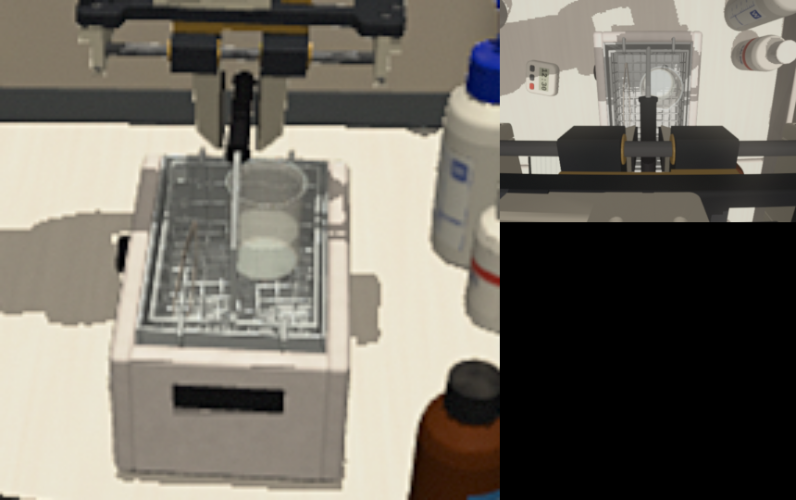

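The handle stands upright between the fingers (grip at (240, 110)), and the beaker is standing. Now I'll close on the grip.

Call:
{"fn": "send_rows", "kwargs": {"plan": [[[0, 0, 0], [0, 0, 0]], [[0, 0, 0], [0, 0, 0]], [[0, 0, 0], [0, 0, 0]], [[0, 0, 0], [0, 0, 0]], [[0, 0, 0], [0, 0, 0]], [[0, 0, 0], [0, 0, 0]], [[0, 0, 0], [0, 0, 0]], [[0, 0, 0], [0, 0, 0]], [[0, 0, 0], [0, 0, 0]], [[0, 0, 0], [0, 0, 0]]], "gripper": -1, "force": 30}}

```text
time: 9.35
tool_pos: [0.5866, 0.2193, 0.2033]
tool_rot: [3.141, -0.0, 1.539]
contact_force: [0.9, -0.5, -0.1]
opening: 0.0133
grip_force: 30.0
```

```bash
python3 - <<'E'
from h import *
s=robot.observe();print(s['time'],s['tool_pos'],s['contact_force'],s['torque'],s['opening'],s['grip_force'])
E
```

```text
9.35 [0.5866356  0.21930819 0.20327896] [ 0.8754518  -0.51718199 -0.07591405] [-0.02037604 -0.0379884  -0.02161824] 0.013304058925479437 29.999187290668488
```

Call:
{"fn": "send_rows", "kwargs": {"plan": [[[0, 0, -0.04], [0, 0, 0]], [[0, 0, -0.04], [0, 0, 0]], [[0, 0, -0.04], [0, 0, 0]], [[0, 0, -0.04], [0, 0, 0]], [[0, 0, -0.04], [0, 0, 0]], [[0, 0, 0], [0, 0, 0]], [[0, 0, 0], [0, 0, 0]], [[0, 0, 0], [0, 0, 0]], [[0, 0, 0], [0, 0, 0]], [[0, 0, 0], [0, 0, 0]]]}}

```text
time: 10.6
tool_pos: [0.5866, 0.2193, 0.2082]
tool_rot: [3.142, 0.0, 1.539]
contact_force: [-0.4, -0.2, -4.0]
opening: 0.0132
grip_force: 30.0
```

```bash
python3 - <<'E'
from h import *
s=robot.observe();print(s['time'],s['tool_pos'],s['contact_force'],s['torque'],s['opening'],s['grip_force'])
grab('side','side5')
a=cv2.resize(cv2.imread('pics/side5.png')[140:320,240:420],None,fx=3.3,fy=3.3,interpolation=2)
cv2.imwrite('pics/c5.png',a)
E
```

```text
10.6 [0.58658452 0.21929617 0.20821944] [-0.38420892 -0.15756809 -3.9816137 ] [-0.02896873  0.0645329  -0.02394522] 0.013194114698433084 29.9974125623703
```

View pics/c5.png

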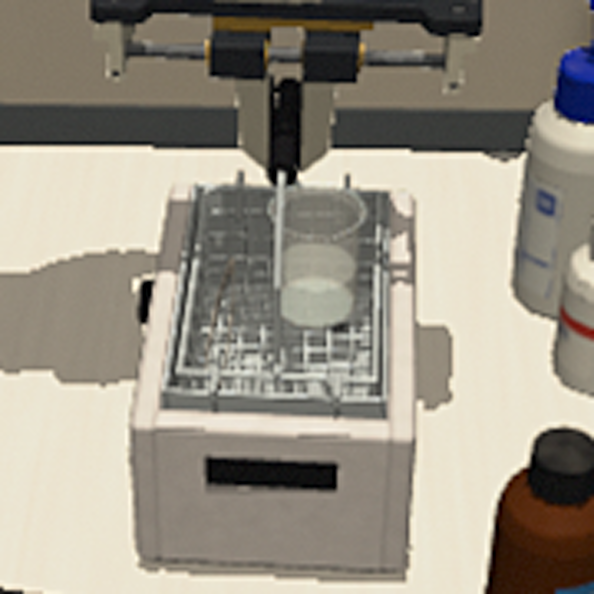

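The arm carries the full weight of 4.0 N with almost no side force, and the basket is level. I'll go on lifting.

Call:
{"fn": "send_rows", "kwargs": {"plan": [[[0, 0, -0.06], [0, 0, 0]], [[0, 0, -0.12], [0, 0, 0]], [[0, 0, -0.16], [0, 0, 0]], [[0, 0, -0.16], [0, 0, 0]], [[0, 0, -0.16], [0, 0, 0]], [[0, 0, -0.16], [0, 0, 0]], [[0, 0, -0.16], [0, 0, 0]], [[0, 0, -0.12], [0, 0, 0]], [[0, 0, -0.06], [0, 0, 0]], [[0, 0, 0], [0, 0, 0]]]}}

```text
time: 11.9
tool_pos: [0.5866, 0.2193, 0.2373]
tool_rot: [3.141, -0.0, 1.539]
contact_force: [-0.1, 0.7, -4.1]
opening: 0.0128
grip_force: 30.0
```

Call:
{"fn": "send_rows", "kwargs": {"plan": [[[0, 0, -0.06], [0, 0, 0]], [[0, 0, -0.14], [0, 0, 0]], [[0, 0, -0.2], [0, 0, 0]], [[0, 0, -0.2], [0, 0, 0]], [[0, 0, -0.2], [0, 0, 0]], [[0, 0, -0.2], [0, 0, 0]], [[0, 0, -0.2], [0, 0, 0]], [[0, 0, -0.14], [0, 0, 0]], [[0, 0, -0.06], [0, 0, 0]], [[0, 0, 0], [0, 0, 0]]]}}

```text
time: 13.15
tool_pos: [0.5866, 0.2193, 0.2722]
tool_rot: [3.142, 0.0, 1.539]
contact_force: [-1.0, -0.0, -5.0]
opening: 0.0131
grip_force: 30.0
```

Call:
{"fn": "send_rows", "kwargs": {"plan": [[[0, 0, -0.06], [0, 0, 0]], [[0, 0, -0.14], [0, 0, 0]], [[0, 0, -0.2], [0, 0, 0]], [[0, 0, -0.2], [0, 0, 0]], [[0, 0, -0.2], [0, 0, 0]], [[0, 0, -0.2], [0, 0, 0]], [[0, 0, -0.1], [0, 0, 0]], [[0, 0, -0.06], [0, 0, 0]], [[0, 0, 0], [0, 0, 0]], [[0, 0, 0], [0, 0, 0]]]}}

```text
time: 14.4
tool_pos: [0.5865, 0.2193, 0.301]
tool_rot: [-3.141, 0.0, 1.539]
contact_force: [-0.0, 0.5, -4.6]
opening: 0.0129
grip_force: 30.0
```

```bash
python3 - <<'E'
from h import *
s=robot.observe();print(s['time'],s['tool_pos'],s['contact_force'],s['torque'],s['opening'],np.abs(s['qvel']).max())
grab('side','side6');grab('scene','scene6')
a=cv2.resize(cv2.imread('pics/side6.png')[80:320,230:430],None,fx=2.4,fy=2.4,interpolation=2)
b=cv2.resize(cv2.imread('pics/scene6.png')[60:300,230:360],None,fx=2.4,fy=2.4,interpolation=2)
cv2.imwrite('pics/c6.png',np.hstack([a,b]))
E
```

```text
14.4 [0.58653758 0.2192517  0.30103244] [-3.74617882e-04  5.02237054e-01 -4.61770991e+00] [-0.07339788 -0.04306936  0.06172351] 0.012932122215319173 0.0019263285126658372
```

View pics/c6.png

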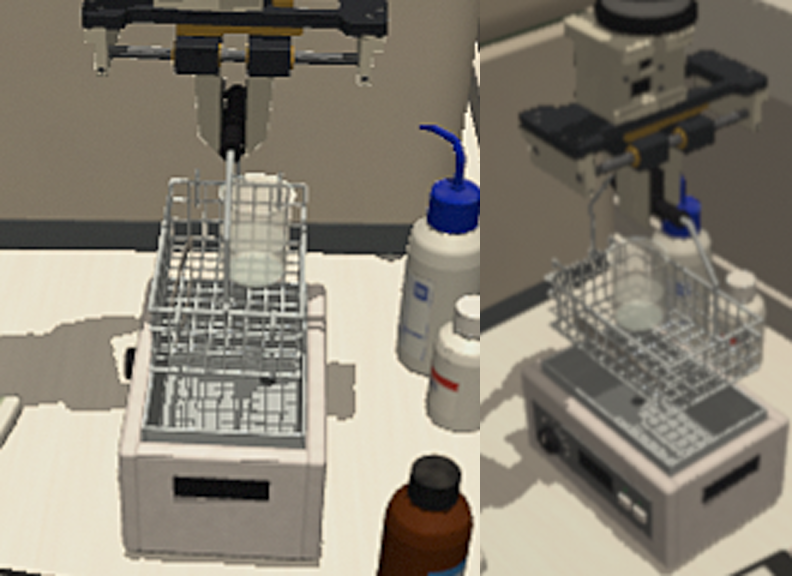

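```bash
python3 - <<'E'
from h import *
for n in('side6','scene6'):
    w=cloud(load(n)); q=w[(w[...,2]>.145)&(w[...,2]<.24)&(np.abs(w[...,0]-.5865)<.07)&(np.abs(w[...,1]-.2195)<.1)]
    for a,c in((0,.5865),(1,.2195)):
        for s in(-1,1):
            e=q[(q[:,a]-c)*s>(.04 if a==0 else .075)]; print(n,'xy'[a],s,len(e),np.percentile(e[:,2],[3,97]).round(4))
E
```

```text
side6 x -1 531 [0.1724 0.2272]
side6 x 1 336 [0.1717 0.2273]
side6 y -1 761 [0.1731 0.2304]
side6 y 1 281 [0.1718 0.2332]
scene6 x -1 675 [0.1723 0.2262]
scene6 x 1 379 [0.172  0.2351]
scene6 y -1 500 [0.1723 0.2302]
scene6 y 1 262 [0.1718 0.2318]
```

The underside sits at about 0.171 on all four sides, so the basket is level and about 45 mm above the rim. I'll hand in.

```bash
python3 -c "
from cell import robot
print(robot.hand_in())"
```

```text
the job is handed in; nothing more can be done
None
```

The job is handed in: I swung the handle upright with the basket still hanging in the tank, then lifted the basket straight up, and it now hangs level and still, held by the handle about 45 mm above the rim over the middle of the bath, with the beaker standing; I did not check the forceps in a close view.

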